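Spin-check the brazing turntable and stop it on the mark

TASK

Check that the brazing turntable runs freely: flick the rim of its steel plate with a fingertip so that it spins by itself for at least two full turns, then, while it is still turning, brake it with a fingertip on the plate so that it stops with the yellow mark under the red pointer, and take the hand away. Stop it there in one go, not somewhere else and then pushed round. Do not touch the steel flower on the turntable, and pick up or shift nothing else on the bench.

Things in the scene. Friction and masses are not known exactly. Their poses are not given: they have to be found in the camera images.
- turntable (a joint): Angle of the turntable about its vertical axis, rad; grows counter-clockwise seen from above and keeps counting past full turns (no stops). It is 0, or any multiple of 2 pi, when the yellow mark is exactly under the pointer; starts between 0.6 and 5.6. Ball bearing: a spin of 2 rad/s loses about 0.15 rad/s every second. Moment of inertia about 0.017 kg m2, give or take 20 %.
- hub (a point): On the turntable's axis at the height of the steel plate's top face, 105 mm above the bench; turns with the plate, x towards the mark. The plate: 240 mm across, 18 mm thick, plain upright rim. A cream firebrick disc, 132 mm across, 12 mm high, is fixed on its middle: a bare steel ring 54 mm wide remains. Under the rim it is free down to the pedestal's foot (160 mm across, 22 mm above the bench).
- mark (a point): Middle of the yellow painted mark on the plate's top face, 106 mm from the axis. The mark is a patch 36 mm wide along the rim and reaches 36 mm inward from it, and continues down the rim's upright face. A light touch of a few newtons is enough to set the plate spinning or to stop it: a fingertip wiped along the rim drags it along by friction.
- pointer (a point): Tip of the fixed red pointer, 106 mm from the axis, its underside 9 mm above the plate's top face (tip point 114 mm above the bench). The blade, 6 to 12 mm wide, runs radially outward to a grey upright (6 x 26 mm, 164 to 170 mm from the axis, 118 mm above the bench). It is on the turntable's side away from the robot, up to about 35 degrees to the left or right.
- flower: Workpiece, loose: dark steel flower head standing mouth-down on the middle of the firebrick, 92 mm across and 56 mm high, with a copper stub of 14 mm diameter on top (86 mm high in all); origin at the centre of its underside, 117 mm above the bench. It rides with the plate and must not be touched.
- board: Grey heat-proof board under the turntable, fixed, 400 x 530 mm (x, y), 10 mm thick; origin at the centre of its underside. The turntable's axis is at its centre.
- jig_block: Bystander: drilled steel block 110 x 90 x 32 mm on a far corner of the board; origin at the centre of its underside.
- copper_scroll: Bystander: spiral of copper strip, about 120 mm across, 22 mm high, on a far corner of the board; origin at its centre, underside.
- rod_tin: Bystander: green tin of brazing rods, 95 mm across, 132 mm high, rods to 260 mm, standing beside the board; origin at the centre of its underside.
- torch: Bystander: hand torch on a gas canister, 76 mm across, 260 mm high, its burner reaching 90 mm to one side near the top, standing beside the board; origin at the centre of its underside.
- wire_brush: Bystander: brush 200 mm long lying on the bench right of the board; origin at the middle, underside.
- spring_clamp: Bystander: steel spring clamp 140 mm long lying on the bench left of the board; origin near its pivot, underside.
Things that resemble listed ones, but are neither listed nor needed, are in the scene too. There is more than one size of the flower; the one meant has the size given above.

How it is judged (in metres and radians):
On the way, in this order (a step that is already met when the one before it is completed fails the run):
1. the plate spins by itself, untouched by the fingers ((velocity of joint turntable above 0.5 rad/s or velocity of joint turntable below -0.5 rad/s) and contact force between the fingers and turntable below 0.05 N), for 1 s.
2. it has made its two turns and still spins untouched ((value of joint turntable above 13 rad or value of joint turntable below -6.8 rad) and (velocity of joint turntable above 0.2 rad/s or velocity of joint turntable below -0.2 rad/s) and contact force between the fingers and turntable below 0.05 N).
3. a fingertip brakes the turning plate (contact force between the fingers and turntable above 0.3 N and (velocity of joint turntable above 0.1 rad/s or velocity of joint turntable below -0.1 rad/s)).
4. the plate stands still with the yellow mark under the pointer (horizontal distance between mark and pointer below 0.018 m and velocity of joint turntable between -0.03 and 0.03 rad/s), for 0.2 s.
At the end, for the whole second after the job is handed in: The plate stands still with the yellow mark under the pointer (pointer tip within 18 mm of the middle of the mark, that is over the paint), the flower still stands upright on the middle of the firebrick (within 20 mm), and every bystander is within 20 mm of where it was (all of step 4 and horizontal distance between flower and hub below 0.02 m and angle between flower's own z axis and vertical below 0.15 rad and z of flower in the frame of hub below 0.02 m and distance of each of rod_tin, torch, jig_block, copper_scroll, wire_brush, spring_clamp from where it was at the start of the episode below 0.02 m); the robot touches nothing.
It fails at once if after its turns the plate was stopped well away from the pointer (mark more than 40 mm off) ((value of joint turntable above 13 rad or value of joint turntable below -6.8 rad) and velocity of joint turntable between -0.02 and 0.02 rad/s and not (horizontal distance between mark and pointer below 0.04 m)).
It fails at once if the flower was touched by the robot, tipped, lifted or pushed off the middle (contact force between any of the fingers, the arm and flower above 0.3 N or not (horizontal distance between flower and hub below 0.02 m and angle between flower's own z axis and vertical below 0.15 rad and z of flower in the frame of hub below 0.02 m)).
It fails at once if a bystander was lifted, carried or shifted by more than 20 mm (distance of any of rod_tin, torch, jig_block, copper_scroll, wire_brush, spring_clamp from where it was at the start of the episode above 0.02 m).
It also fails if it takes over 48 s, if anything falls off the work surface, if the arm or the gripper's body presses on something with over 40 N, if the wrist force passes 120 N, or if a joint passes its speed limit or range.

ROBOT

A 6-joint arm with a two-finger parallel gripper is mounted at the origin on the work surface. World frame = base frame: x ahead of the robot, y to its left, z up, the work surface at z = 0. Lengths are in m, angles in degrees, forces in N, time in s.
With the tool pointing down it reaches from about 0.3 to 0.75 m from the base axis. Payload 8.5 kg.
Tool frame: the origin (TCP) lies on the centre line of the jaws, within the pads' length; the fingertips stand 14 mm ahead of it and the grasp point (between the pads) lies 5 mm behind it; z points along the fingers, y is the direction in which the jaws open and shut (so a half turn about z gives the same grasp; the last joint's range is limited). The gripper opens to 85 mm and grips with 20 to 120 N. Pads are 22 mm wide; open, the fingers measure 114 mm over their backs; the gripper's body (76 mm by 85 mm) begins 54 mm behind the grasp point. The pads swing forward as they close: fully open they stand 13 mm farther back than shut.
Start: joints at [-83.039, 21.807, 74.336, -0, 83.858, -12.336], TCP at [0.182, -0.519, 0.245] pointing down, gripper open.
Joint ranges: [-178.18, 178.18], [-50.72, 133.34], [12.68, 142.11], [-81.47, 261.47], [9.98, 163.14], [-165.26, 165.26]. Speed limits (degrees/s): [136.94, 136.94, 180, 180, 180, 180].

INTERFACE

Orientations are given as a 3x3 rotation matrix whose columns are the frame's x, y, z axes.
In Python, from rig import env, optics, order, finder gives the robot as it stands.
- The arm moves only by the tool play_rows, never from a script. Its argument "commands" is a list of rows, each an object of numbers: "grip": the closure, from -1 (fully open) to 1 (shut); "x", "y", "z": the shift along the tool's x, y, z in m; "rx", "ry", "rz": the turn, a rotation vector about the tool's x, y, z in rad. A call has 1 to 12 rows; each row shifts and turns the commanded pose from where the row before left it, along the tool's axes as they then stand; what a row does not reach is not made up. A row lasts 1/8 s, in which the tool goes at most 62.5 mm and 10.7 degrees, less where a joint would pass 70% of its speed; a pose out of reach is approached as far as the arm can. A call is refused whole if a number of a shift passes 0.0625 or a number of a turn 0.188, either way. A call with a gripper value outside its range is refused whole. The fingers move at their own pace and stop on an object; "squeeze" is the grip in N (left out, the last holds). Time passes only in rows, so rows that do not move let the fingers close. It gives the time, the measured TCP pose, the force and the opening at its end, in the units of the state.
- env.observe(): the state, without advancing time (a new reading comes with each control period).
- optics.get_image(name): name is "side" or "top" or "wrist"; returns a dict with "color" (420x560x3 uint8, blue, green, red), "range_z" (420x560 float32, m along the optical axis (not along the pixel's ray), 0 where there is no reading), "fov_y" (degrees; the focal length in pixels is half the picture's height over the tangent of half this angle, whatever the lens; pixels are square), "cx", "cy" (the principal point, pixels), "cam_to_world" (4x4, takes a point from camera to world coordinates). Camera axes: x right, y down, z forward; pixel columns grow to the right and rows downward; lengths in m; the calibration is good to about 2 mm. A picture is of the moment at which its call begins.
- order.close_job(): hands the job in, once; it reports no verdict.
Trained networks look in the newest picture that a camera, given by its name, has taken for a name from the list of things; names that differ only in an ending like _2 or _b are one class to them, and where a whole thing is asked for, a point or a joint stands for the part that bears it (a point fixed in the world has none). Each returns a list of dicts, best first, with "conf" (0 to 1); they miss things now and then, are a little off and sometimes report something else, mostly with a low value. They report only what shows in the picture. A call takes as long as a camera call. They do not tell look-alikes from the thing itself.
- finder.boxes_of(camera, thing): "point" ([x, y, z] in m, in world coordinates, good to about 4 mm: the middle of the surface that is visible of it).
The state is a dict: "time_s": time; "q": joint angles; "qvel": joint speeds; "joint_efforts": joint torques, N m; "position": TCP position; "tool_rot": TCP orientation; "ft_force": force on the tool from outside, world axes, zero at the start; "wrist_torque": the same for the moment, N m; "grip_width": finger opening in m.
Only numpy, scipy, OpenCV 4.12 (cv2) and the standard library are available. Lean on these libraries where they do the work, as an engineer would, in place of code of your own. Each camera call takes 0.05 s, during which the arm holds its last target.

## Working session

There is one attempt and no reset: what is moved stays moved. The work goes in short steps, Python scripts to look and compute and a tool call to move; the robot and the scene stay as the last step left them, time stands still between calls to the robot, and variables do not carry over. Pictures are saved under pics/ and viewed, and the job is handed in when it is done.

Besides the shell and the picture viewer there is one more tool, called after "Call:" as name(argument=value, ...), one argument or row to a line, values as JSON. play_rows: Moves the arm, as the interface text tells. Its arguments: {"type":"object","properties":{"commands":{"type":"array"},"squeeze":{"type":"number"}},"required":["commands"]}

```bash
ls; mkdir -p pics; python3 - <<'E'
from rig import env, optics, order, finder
import cv2,numpy as np
s=env.observe();print(s)
for n in ["side","top"]:
    im=optics.get_image(n);cv2.imwrite(f"pics/{n}0.png",im["color"]);print(n,im["fov_y"],im["cx"],im["cy"],np.round(im["cam_to_world"],3))
    for t in ["hub","mark","pointer","flower","board","turntable","jig_block","copper_scroll","rod_tin","torch"]:
        try: print(t,[(np.round(d["point"],3),round(d["conf"],2)) for d in finder.boxes_of(n,t)][:3])
        except Exception as e: print(t,e)
print(env.observe()["time_s"])
E
```

```text
pics
{'time_s': 0.0, 'q': array([-8.30397985e+01,  2.18393418e+01,  7.43846055e+01,  9.73457567e-04,
        8.38572213e+01, -1.23351522e+01]), 'qvel': array([ 0.0033945 ,  0.05666345, -0.00248357, -0.06977467, -0.06080156,
        0.04686427]), 'joint_efforts': array([ 1.57267739e-03, -4.48461270e+01, -2.31276727e+01, -7.09573533e-05,
        4.84190983e-03,  1.59412485e-05]), 'position': array([ 0.18171475, -0.51882794,  0.24472808]), 'tool_rot': array([[ 9.43828380e-01,  3.30436022e-01, -1.54902544e-04],
       [ 3.30435904e-01, -9.43827384e-01,  1.40826590e-03],
       [ 3.19140519e-04, -1.38034669e-03, -9.99998996e-01]]), 'ft_force': array([0.0093624 , 0.73183245, 0.0011574 ]), 'wrist_torque': array([-0.03591228,  0.03238551, -0.00604181]), 'grip_width': 0.08500511495874884}
side 48.43442730739301 285.66117619851946 203.80340780039364 [[-0.711 -0.492  0.502 -0.305]
 [-0.703  0.491 -0.514  0.842]
 [ 0.006 -0.719 -0.695  1.133]
 [ 0.     0.     0.     1.   ]]
hub [(array([0.539, 0.08 , 0.106]), 0.81)]
mark [(array([0.537, 0.078, 0.108]), 0.8)]
pointer [(array([0.545, 0.08 , 0.108]
[... 535 characters left out ...]
94  0.103  0.343]
 [-1.    -0.023 -0.016  0.09 ]
 [ 0.018 -0.103 -0.995  1.474]
 [ 0.     0.     0.     1.   ]]
hub [(array([0.564, 0.051, 0.109]), 0.64)]
mark [(array([0.566, 0.051, 0.108]), 0.85)]
pointer [(array([0.563, 0.055, 0.109]), 0.56)]
flower [(array([0.445, 0.541, 0.024]), 0.87), (array([0.236, 0.263, 0.026]), 0.83), (array([0.559, 0.058, 0.14 ]), 0.72)]
board [(array([0.525, 0.03 , 0.011]), 0.61)]
turntable [(array([0.572, 0.05 , 0.11 ]), 0.78)]
jig_block [(array([0.702, 0.23 , 0.043]), 0.82)]
copper_scroll [(array([ 0.676, -0.139,  0.033]), 0.66), (array([0.56 , 0.06 , 0.139]), 0.45)]
rod_tin [(array([0.646, 0.391, 0.132]), 0.66)]
torch [(array([0.563, 0.054, 0.107]), 0.67)]
1.1
```

View pics/side0.png

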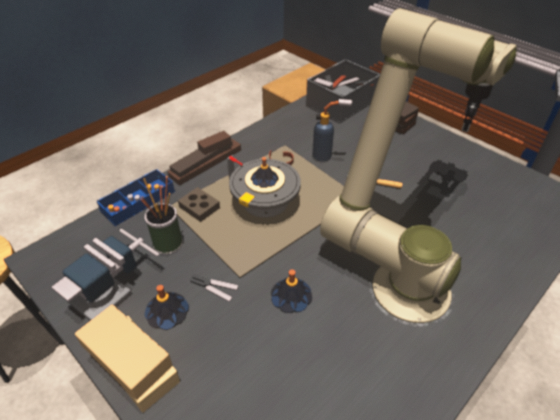

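View pics/top0.png

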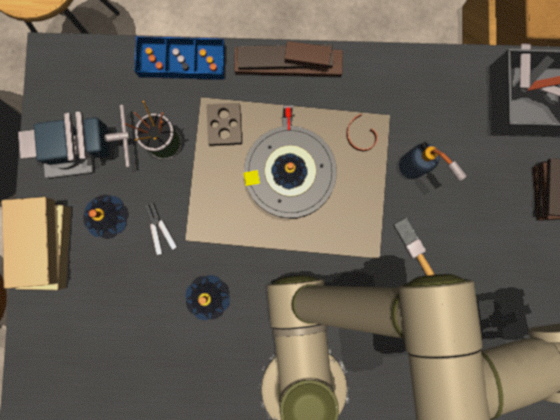

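```bash
cat > h.py <<'E'
from rig import env, optics, order, finder
import cv2,numpy as np
def cloud(im):
    h,w=im["range_z"].shape
    f=h/2/np.tan(np.radians(im["fov_y"]/2))
    u,v=np.meshgrid(np.arange(w),np.arange(h));z=im["range_z"]
    P=np.stack([(u-im["cx"])/f*z,(v-im["cy"])/f*z,z],-1)
    T=im["cam_to_world"];return P@T[:3,:3].T+T[:3,3]
def onplane(im,u,v,zp):
    h,w=im["range_z"].shape
    f=h/2/np.tan(np.radians(im["fov_y"]/2))
    T=im["cam_to_world"];d=np.stack([(u-im["cx"])/f,(v-im["cy"])/f,np.ones_like(u,float)],-1)@T[:3,:3].T
    return T[:3,3]+d*((zp-T[2,3])/d[...,2])[...,None]
E
python3 - <<'E'
from h import *
from scipy.optimize import least_squares
for n in ["top","side"]:
    im=optics.get_image(n);P=cloud(im);c=im["color"].astype(int)
    b,g,r=c[...,0],c[...,1],c[...,2]
    x,y,z=P[...,0],P[...,1],P[...,2]
    reg=(im["range_z"]>0)&(np.hypot(x-.56,y-.055)<.2)
    m=reg&(z>.098)&(z<.114)&(np.hypot(x-.56,y-.055)<.15)
    q=P[m]; print(n,m.sum(),np.median(q[:,2]))
    # outer hull circle fit
    hull=cv2.convexHull((q[:,:2]).astype(np.float32))[:,0]
    (cx,cy),R=cv2.minEnclosingCircle(q[:,:2].astype(np.float32))
    s=least_squares(lambda p:np.hypot(hull[:,0]-p[0],hull[:,1]-p[1])-p[2],[.56,.055,.12],loss='soft_l1',f_scale=.002).x
    print("hull",cx,cy,R,s)
    bm=reg&(z>.113)&(z<.122)&(r>150)&(g>140);print("brick",P[bm].mean(0) if bm.any() else 0)
    ym=reg&(r>150)&(g>130)&(b<90)&(z>.1)&(z<.112);print("mark",ym.sum(),P[ym].mean(0))
    pm=(r>130)&(g<70)&(b<80)&(np.hypot(x-.56,y-.055)<.25)&(z>.09)
    pp=P[pm];print("ptr",pm.sum(),pp.mean(0));
    v,u=np.nonzero(pm);w=onplane(im,u,v,.115);C=s[:2]
    d=np.hypot(w[:,0]-C[0],w[:,1]-C[1]);a=np.degrees(np.arctan2(w[:,1]-C[1],w[:,0]-C[0]))
    for k in np.argsort(d)[::6]: print(np.round(d[k],3),np.round(a[k],1),u[k],v[k],np.round(pp[k],3))
    cr=im["color"][60:260,180:400] if n=="top" else im["color"][120:260,170:340]
    cv2.imwrite(f"pics/{n}1.png",cv2.resize(cr,None,fx=3.5,fy=3,interpolation=2))
E
```

```text
top 4718 0.10635855882733203
hull 0.5775593519210815 0.04780936241149902 0.12974101305007935 [0.56752716 0.04776801 0.11946844]
brick [0.56730148 0.04551931 0.11724285]
mark 196 [0.54663276 0.14650605 0.10659305]
ptr 74 [0.70300586 0.05572767 0.13678961]
0.107 2.4 289 129 [0.674 0.052 0.116]
0.115 2.3 289 126 [0.682 0.052 0.117]
0.123 2.2 289 123 [0.69  0.053 0.119]
0.131 2.2 289 120 [0.698 0.053 0.116]
0.137 4.3 287 118 [0.704 0.058 0.115]
0.142 3.1 288 116 [0.707 0.056 0.121]
0.144 4.1 287 115 [0.711 0.058 0.118]
0.147 5.1 286 114 [0.714 0.061 0.116]
0.152 1.0 290 112 [0.718 0.051 0.121]
0.155 2.0 289 111 [0.721 0.053 0.121]
0.158 2.9 288 110 [0.725 0.056 0.115]
0.16 3.8 287 109 [0.726 0.059 0.12 ]
0.163 3.8 287 108 [0.73  0.059 0.116]
side 1942 0.10553062376301758
hull 0.564252495765686 0.05129679664969444 0.1246364489197731 [0.56590463 0.05253603 0.12056291]
brick [0.55417856 0.06139797 0.11660659]
mark 100 [0.54550941 0.15165824 0.1062368 ]
ptr 31 [0.70881774 0.06077183 0.11647129]
0.111 2.9 241 164 [0.679 0.056 0.113]
0.129 3.7 237 162 [0.691 0.064 0.119]
0.144 3.3 234 160 [0.705 0.065 0.12 ]
0.152 5.9 231 160 [0.735 0.054 0.097]
0.159 5.3 230 159 [0.729 0.063 0.11 ]
0.171 1.2 230 156 [0.734 0.059 0.118]
```

The top view shows the turntable at px (290,172), with the yellow mark at (252,177) and the pointer tip at (289,129). Three flowers could be confused: one on the firebrick at (290,168), and larger look-alikes at (105,215) and (208,298). The one meant is on the firebrick. I'll check that in the crop.

View pics/top1.png

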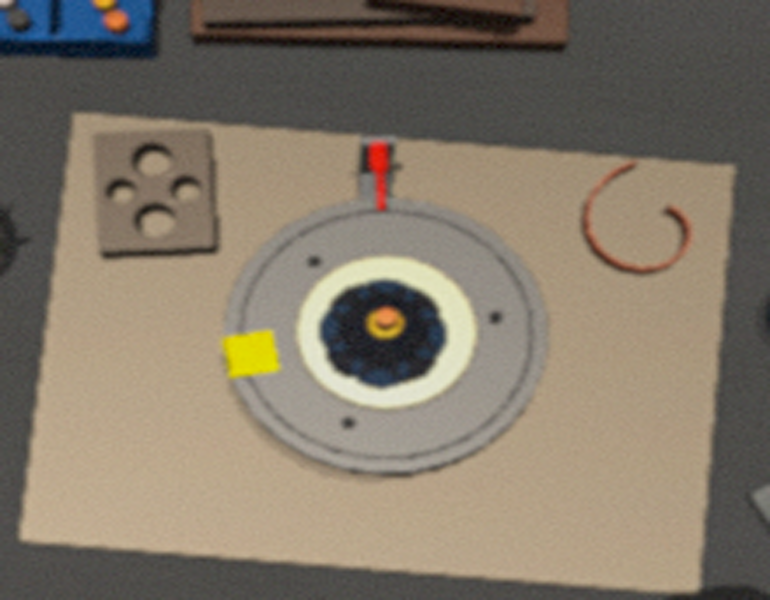

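Call:
play_rows(
  commands=[
    {"grip": 1, "rz": 0.1685},
    {"grip": 1, "rz": 0.1685},
    {"grip": 1, "x": 0.02, "y": -0.052},
    {"grip": 1, "x": 0.02, "y": -0.052},
    {"grip": 1, "x": 0.02, "y": -0.052},
    {"grip": 1, "x": 0.02, "y": -0.052},
    {"grip": 1, "x": 0.02, "y": -0.052},
    {"grip": 1, "x": 0.02, "y": -0.052},
    {"grip": 1, "x": 0.02, "y": -0.052},
    {"grip": 1, "x": 0.02, "y": -0.052},
    {"grip": 1, "x": 0.02, "y": -0.052},
    {"grip": 1, "x": 0.02, "y": -0.052},
  ],
  squeeze=30,
)

```text
invalid input at $.commands[0]: expected keys grip, x, y, z, rx, ry, rz
```

The crop confirms it: a small flower centred on the firebrick, the yellow mark on the left (+y side) and the red pointer at the far side. The move rows need every key filled in.

Call:
play_rows(
  commands=[
    {"grip": 1, "x": 0, "y": 0, "z": 0, "rx": 0, "ry": 0, "rz": 0.1685},
    {"grip": 1, "x": 0, "y": 0, "z": 0, "rx": 0, "ry": 0, "rz": 0.1685},
    {"grip": 1, "x": 0.02, "y": -0.052, "z": 0, "rx": 0, "ry": 0, "rz": 0},
    {"grip": 1, "x": 0.02, "y": -0.052, "z": 0, "rx": 0, "ry": 0, "rz": 0},
    {"grip": 1, "x": 0.02, "y": -0.052, "z": 0, "rx": 0, "ry": 0, "rz": 0},
    {"grip": 1, "x": 0.02, "y": -0.052, "z": 0, "rx": 0, "ry": 0, "rz": 0},
    {"grip": 1, "x": 0.02, "y": -0.052, "z": 0, "rx": 0, "ry": 0, "rz": 0},
    {"grip": 1, "x": 0.02, "y": -0.052, "z": 0, "rx": 0, "ry": 0, "rz": 0},
    {"grip": 1, "x": 0.02, "y": -0.052, "z": 0, "rx": 0, "ry": 0, "rz": 0},
    {"grip": 1, "x": 0.02, "y": -0.052, "z": 0, "rx": 0, "ry": 0, "rz": 0},
    {"grip": 1, "x": 0.02, "y": -0.052, "z": 0, "rx": 0, "ry": 0, "rz": 0},
    {"grip": 1, "x": 0.02, "y": -0.052, "z": 0, "rx": 0, "ry": 0, "rz": 0},
  ],
  squeeze=30,
)

```text
time_s: 2.7
position: [0.3823, 0.0027, 0.2457]
tool_rot: [[1.0, -0.0, 0.001], [-0.0, -1.0, -0.0], [0.001, 0.0, -1.0]]
ft_force: [0.5, -0.1, -0.1]
grip_width: -0.0001
```

```bash
python3 - <<'E'
from h import *
s=env.observe()
for k in s: print(k,np.round(s[k],3).tolist())
E
```

```text
time_s 2.7
q [-17.498, 4.616, 97.851, -0.003, 77.466, 72.52]
qvel [71.778, 15.054, -16.681, 0.158, 1.366, 71.406]
joint_efforts [-6.905, -30.269, -19.841, 0.063, 0.186, -1.655]
position [0.382, 0.003, 0.246]
tool_rot [[1.0, -0.0, 0.001], [-0.0, -1.0, -0.0], [0.001, 0.0, -1.0]]
ft_force [0.481, -0.07, -0.144]
wrist_torque [-0.02, -0.013, 0.039]
grip_width -0.0
```

Call:
play_rows(
  commands=[
    {"grip": 1, "x": 0.008, "y": -0.048, "z": 0.02, "rx": 0, "ry": 0, "rz": 0},
    {"grip": 1, "x": 0.0, "y": 0, "z": 0.05, "rx": 0, "ry": 0, "rz": 0},
    {"grip": 1, "x": 0.01, "y": 0, "z": 0.05, "rx": 0, "ry": 0, "rz": 0},
    {"grip": 1, "x": 0.015, "y": 0, "z": 0.021, "rx": 0, "ry": 0, "rz": 0},
    {"grip": 1, "x": 0.005, "y": 0, "z": 0, "rx": 0, "ry": 0, "rz": 0},
    {"grip": 1, "x": 0, "y": 0, "z": 0, "rx": 0, "ry": 0, "rz": 0},
  ],
)

```text
time_s: 3.45
position: [0.4203, 0.0488, 0.1052]
tool_rot: [[1.0, -0.0, 0.001], [-0.0, -1.0, -0.0], [0.001, 0.0, -1.0]]
ft_force: [0.4, 0.7, 0.9]
grip_width: 0.0
```

```bash
python3 - <<'E'
from h import *
s=env.observe();print(s["time_s"],s["position"],s["ft_force"],s["q"])
im=optics.get_image("wrist");cv2.imwrite("pics/w1.png",im["color"])
im=optics.get_image("side");cv2.imwrite("pics/s1.png",cv2.resize(im["color"][120:260,170:340],None,fx=4,fy=4,interpolation=2))
E
```

```text
3.45 [0.42031227 0.04877601 0.10517659] [0.35950847 0.74261813 0.87972836] [-9.50352542e+00  1.95994794e+01  1.05859896e+02  1.04725271e-03
  5.44604444e+01  8.05026807e+01]
```

View pics/s1.png

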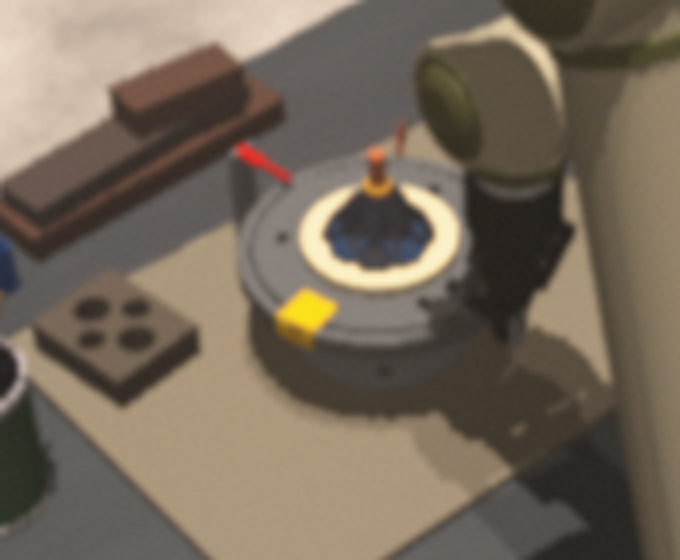

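View pics/w1.png

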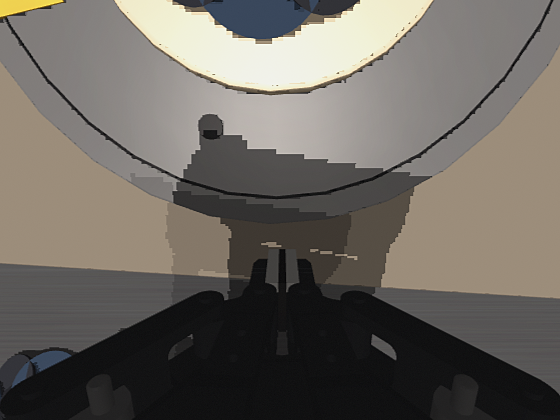

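```bash
python3 - <<'E'
from h import *
from scipy.optimize import least_squares
im=optics.get_image("wrist");P=cloud(im);z=P[...,2]
print(im["fov_y"],np.round(im["cam_to_world"],3).tolist())
b,g,r=[im["color"][...,i].astype(int) for i in range(3)]
mm=((abs(z-.105)<.006)).astype(np.uint8);mm[300:]=0
edge=[]
for u in list(range(20,170,6))+list(range(420,545,6)):
    v=np.nonzero(mm[:,u])[0]
    if len(v): edge.append(onplane(im,np.array([u]),np.array([v.max()]),.105)[0])
e=np.array(edge)
s=least_squares(lambda p:np.hypot(e[:,0]-p[0],e[:,1]-p[1])-.12,[.567,.05],loss='soft_l1',f_scale=.001);print("rim",s.x,np.abs(s.fun).mean(),len(e))
br=((abs(z-.117)<.006)&(r>170)).astype(np.uint8);e=[]
for u in range(140,420,6):
    v=np.nonzero(br[:,u])[0]
    if len(v): e.append(onplane(im,np.array([u]),np.array([v.max()]),.117)[0])
e=np.array(e)
s=least_squares(lambda p:np.hypot(e[:,0]-p[0],e[:,1]-p[1])-.066,[.567,.05],loss='soft_l1',f_scale=.001);print("brick",s.x,np.abs(s.fun).mean(),len(e))
print(np.median(z[(mm>0)]))
E
```

```text
69.3253921096511 [[0.0, -0.963, -0.271, 0.489], [-1.0, -0.0, -0.001, 0.048], [0.0, 0.271, -0.963, 0.232], [0.0, 0.0, 0.0, 1.0]]
rim [0.57001315 0.05140055] 0.0004456313849843917 46
brick [0.56799223 0.05118777] 0.0002370633415140202 47
0.10385111918962403
```

Call:
play_rows(
  commands=[
    {"grip": 1, "x": 0.01, "y": 0, "z": 0, "rx": 0, "ry": 0, "rz": 0},
    {"grip": 1, "x": 0.003, "y": 0, "z": 0, "rx": 0, "ry": 0, "rz": 0},
    {"grip": 1, "x": 0, "y": 0, "z": 0, "rx": 0, "ry": 0, "rz": 0},
  ],
)

```text
time_s: 3.98
position: [0.4331, 0.0488, 0.1044]
tool_rot: [[1.0, -0.0, 0.0], [-0.0, -1.0, -0.0], [0.0, 0.0, -1.0]]
ft_force: [0.1, 0.9, 0.4]
grip_width: 0.0
```

Call:
play_rows(
  commands=[
    {"grip": 1, "x": 0.003, "y": 0, "z": 0, "rx": 0, "ry": 0, "rz": 0},
    {"grip": 1, "x": 0, "y": 0, "z": 0, "rx": 0, "ry": 0, "rz": 0},
  ],
)

```text
time_s: 4.22
position: [0.4359, 0.0489, 0.1043]
tool_rot: [[1.0, -0.0, -0.0], [-0.0, -1.0, 0.0], [-0.0, -0.0, -1.0]]
ft_force: [-0.3, 0.4, 0.3]
grip_width: -0.0002
```

Call:
play_rows(
  commands=[
    {"grip": 1, "x": 0.002, "y": 0, "z": 0, "rx": 0, "ry": 0, "rz": 0},
    {"grip": 1, "x": 0, "y": 0, "z": 0, "rx": 0, "ry": 0, "rz": 0},
  ],
)

```text
time_s: 4.47
position: [0.4361, 0.0491, 0.1041]
tool_rot: [[1.0, 0.0, -0.004], [0.0, -1.0, 0.0], [-0.004, -0.0, -1.0]]
ft_force: [-8.1, -0.2, 6.3]
grip_width: -0.0001
```

Call:
play_rows(
  commands=[
    {"grip": 1, "x": -0.012, "y": 0, "z": 0, "rx": 0, "ry": 0, "rz": 0},
    {"grip": 1, "x": 0, "y": 0.04, "z": 0, "rx": 0, "ry": 0, "rz": 0},
    {"grip": 1, "x": 0, "y": 0.04, "z": 0, "rx": 0, "ry": 0, "rz": 0},
    {"grip": 1, "x": 0.013, "y": 0, "z": 0, "rx": 0, "ry": 0, "rz": 0},
    {"grip": 1, "x": 0, "y": 0, "z": 0, "rx": 0, "ry": 0, "rz": 0},
    {"grip": 1, "x": 0, "y": -0.03, "z": 0, "rx": 0, "ry": 0, "rz": 0},
    {"grip": 1, "x": 0, "y": -0.042, "z": 0, "rx": 0, "ry": 0, "rz": 0},
    {"grip": 1, "x": 0, "y": -0.042, "z": 0, "rx": 0, "ry": 0, "rz": 0},
    {"grip": 1, "x": 0, "y": -0.042, "z": 0, "rx": 0, "ry": 0, "rz": 0},
    {"grip": 1, "x": -0.02, "y": -0.02, "z": 0, "rx": 0, "ry": 0, "rz": 0},
    {"grip": 1, "x": -0.02, "y": 0, "z": 0, "rx": 0, "ry": 0, "rz": 0},
  ],
)

```text
time_s: 5.85
position: [0.3973, 0.147, 0.1042]
tool_rot: [[1.0, 0.004, -0.0], [0.004, -1.0, 0.0], [-0.0, -0.0, -1.0]]
ft_force: [0.4, 0.2, 0.5]
grip_width: -0.0
```

```bash
cat >> h.py <<'E'
C=np.array([.5685,.0510])
def markangle(n="top"):
    im=optics.get_image(n);b,g,r=[im["color"][...,i].astype(int) for i in range(3)]
    v,u=np.nonzero((r>140)&(g>120)&(b<90)&(r-b>90))
    w=onplane(im,u,v,.105);d=np.hypot(*(w[:,:2]-C).T)
    k=(d>.08)&(d<.124)
    if k.sum()<10: return None,k.sum(),im
    m=w[k].mean(0)[:2]-C
    return np.arctan2(m[1],m[0]),k.sum(),im
def seq(N=4,n="top"):
    out=[]
    for i in range(N):
        t=env.observe()["time_s"];a,k,im=markangle(n);out.append((t,a,k))
    for o in out: print(o[0],o[1],o[2])
    return out
E
python3 - <<'E'
from h import *
s=env.observe();print(s["position"],s["ft_force"])
seq(5);seq(1,"side")
im=optics.get_image("top");cv2.imwrite("pics/t2.png",im["color"])
E
```

```text
[0.39725789 0.14701117 0.1041615 ] [0.35818644 0.20597298 0.5106267 ]
5.85 0.20112094234201217 201
5.9 0.05797872352481743 193
5.95 -0.08420132402309762 191
6.0 -0.2161718350051936 204
6.05 -0.35523569119023196 204
6.1 -0.32812420018340394 18
```

View pics/t2.png

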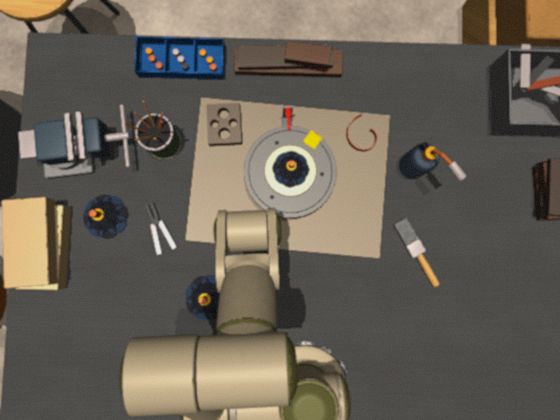

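The top view at t≈6.1 shows the mark at px (313,139), moving clockwise at about 2.8 rad/s, and the hand is clear of the plate. Next I'll move to the waiting position for the brake, off the near rim, and measure the decay.

Call:
play_rows(
  commands=[
    {"grip": 1, "x": 0, "y": 0.048, "z": 0, "rx": 0, "ry": 0, "rz": 0},
    {"grip": 1, "x": 0, "y": 0.048, "z": 0, "rx": 0, "ry": 0, "rz": 0},
    {"grip": 1, "x": 0.02, "y": 0, "z": 0, "rx": 0, "ry": 0, "rz": 0},
    {"grip": 1, "x": 0.008, "y": 0, "z": 0, "rx": 0, "ry": 0, "rz": 0},
    {"grip": 1, "x": 0, "y": 0, "z": 0, "rx": 0, "ry": 0, "rz": 0},
    {"grip": 1, "x": 0, "y": 0, "z": 0, "rx": 0, "ry": 0, "rz": 0},
    {"grip": 1, "x": 0, "y": 0, "z": 0, "rx": 0, "ry": 0, "rz": 0},
  ],
)

```text
time_s: 7.08
position: [0.4264, 0.0493, 0.1043]
tool_rot: [[1.0, 0.001, -0.0], [0.001, -1.0, 0.0], [-0.0, -0.0, -1.0]]
ft_force: [0.1, -0.7, -0.5]
grip_width: 0.0
```

```bash
python3 - <<'E'
from h import *
s=env.observe();print(s["position"],s["ft_force"])
seq(4)
E
```

```text
[0.4264316  0.04926271 0.1043373 ] [ 0.07126196 -0.66323402 -0.54935074]
7.075 None 0
7.125 None 0
7.175 None 0
7.225 None 0
```

Call:
play_rows(
  commands=[
    {"grip": 1, "x": 0, "y": 0, "z": 0, "rx": 0, "ry": 0, "rz": 0},
    {"grip": 1, "x": 0, "y": 0, "z": 0, "rx": 0, "ry": 0, "rz": 0},
    {"grip": 1, "x": 0, "y": 0, "z": 0, "rx": 0, "ry": 0, "rz": 0},
    {"grip": 1, "x": 0, "y": 0, "z": 0, "rx": 0, "ry": 0, "rz": 0},
    {"grip": 1, "x": 0, "y": 0, "z": 0, "rx": 0, "ry": 0, "rz": 0},
  ],
)

```text
time_s: 7.9
position: [0.4269, 0.0489, 0.1043]
tool_rot: [[1.0, -0.0, -0.0], [-0.0, -1.0, -0.0], [-0.0, 0.0, -1.0]]
ft_force: [0.7, -0.1, -0.4]
grip_width: -0.0
```

```bash
python3 - <<'E'
from h import *
seq(8)
E
```

```text
7.9 1.2460220206347905 197
7.95 1.1200235315741056 201
8.0 0.9982230446391547 202
8.05 0.8769741010717507 204
8.1 0.7582391913080886 207
8.15 0.6368712716689681 204
8.2 0.5208402872592196 205
8.25 0.3998871784956129 205
```

```bash
cat >> h.py <<'E'
import json
def markpos(n="top"):
    t=env.observe()["time_s"]
    im=optics.get_image(n);b,g,r=[im["color"][...,i].astype(int) for i in range(3)]
    v,u=np.nonzero((r>140)&(g>120)&(b<90)&(r-b>90))
    w=onplane(im,u,v,.105);d=np.hypot(*(w[:,:2]-C).T)
    k=(d>.08)&(d<.124)
    if k.sum()<10: return t,None,0,im
    return t,w[k].mean(0)[:2],int(k.sum()),im
E
python3 - <<'E'
from h import *
from scipy.optimize import least_squares
L=[]
for i in range(8):
    t,m,k,im=markpos()
    if m is not None: L.append((t,*m,k))
print(np.round(L,4))
L=np.array(L);np.save("marks.npy",L)
s=least_squares(lambda p:np.hypot(L[:,1]-p[0],L[:,2]-p[1])-p[2],[.567,.05,.106]);print(s.x,s.fun)
c=im["color"].astype(int);red=(c[...,2]-np.maximum(c[...,1],c[...,0])).clip(0)
print(red[104:136,282:296])
cv2.imwrite("pics/ptr.png",cv2.resize(im["color"][90:150,260:320],None,fx=10,fy=10,interpolation=0))
E
```

```text
[[8.300e+00 6.640e-01 7.870e-02 2.050e+02]
 [8.350e+00 6.666e-01 6.820e-02 1.980e+02]
 [8.400e+00 6.681e-01 5.580e-02 1.960e+02]
 [8.450e+00 6.681e-01 4.440e-02 1.930e+02]
 [8.500e+00 6.682e-01 3.330e-02 2.050e+02]
 [8.550e+00 6.656e-01 2.220e-02 2.040e+02]
 [8.600e+00 6.623e-01 1.130e-02 2.040e+02]
 [8.650e+00 6.576e-01 8.000e-04 2.060e+02]]
[0.56342562 0.04743268 0.1051963 ] [ 1.34820248e-04  1.71795578e-05 -2.24923355e-04 -4.29606165e-04
  5.51788098e-04  4.97753092e-05  3.93109750e-05 -1.38344666e-04]
[[  2   3   4   3   4   0   1   0   0   3   1   0   2   0]
 [ 18   6   3   8   9   9   5   5   2   2   5   6   4   4]
 [ 12   7   3  12  27  36  36  30  17   6   2  10  12   9]
 [ 15   9   3  30  75 102 105  93  55  15   4  14  14  18]
 [ 14   5   8  63 137 171 166 148  91  21   6  14  20  19]
 [ 14   2  17  94 166 196 198 170 104  27   8  15  19  19]
 [ 12   2  23 101 174 195 191 173 112  30   5  15  19  17]
 [ 12   2  21 103 171 198 195 176 123  38   4  15  18  16]
 [ 15   3  20  98 165 192 194 180 124  35  11  15  22  18]
 [ 11   2  19 103 171 199 190 182 127  39  10  13  13  18]
[... 599 characters left out ...]
4   5   3  12  72 155 150  65   9  15  19  18  19]
 [ 13   6   2   3  11  70 146 144  54   5   8  15  16  15]
 [  9   5   6   5  11  68 150 134  48   5   4   8  11  13]
 [  6   4   4   1  11  66 148 142  53   3   3   5   7   6]
 [  5   5   6   4   7  62 143 144  52   4   4   2   6   3]
 [  4   5   2   3  10  47 116 111  41   3   5   6   6   2]
 [  6   4   4   3   6  18  41  40  16   5   3   7   9   5]
 [  3   6   9   5   4   7   9   7   3   1   5   6   6  10]
 [  5   7   7   7   8   3   5   6   7   5   8   5   3   6]
 [  6   7   7   6   6   7   6   4   7   5   4   5   6   6]
 [  6   8   7   5   6   4   9   5   6   5   5   5   5   5]
 [  6   6   5   3   3   6   5   7   6   7   3   7   5   6]]
```

View pics/ptr.png

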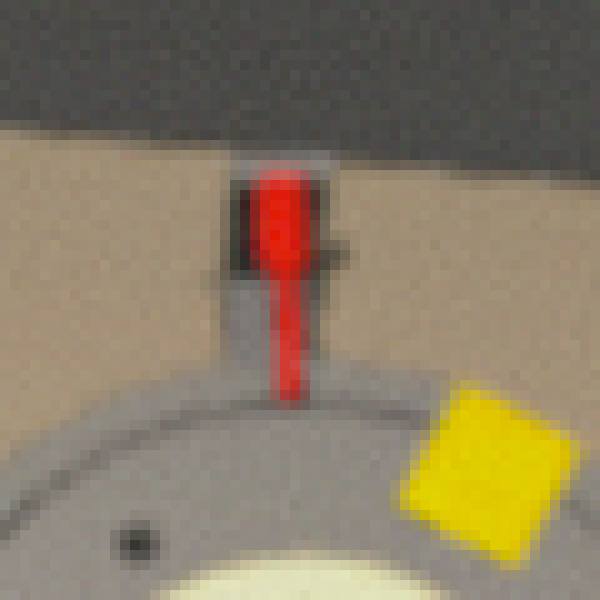

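The crop shows the pointer tip at px (288.5,129). In the top camera's frame that is a world angle of about 0.05 rad. I'll let it run on and measure its angle as I go.

```bash
cat >> h.py <<'E'
CT=np.array([.567,.0475]);PA=0.05
def track(N,nframes_wait=0):
    L=[]
    for i in range(N):
        t,m,k,im=markpos()
        if m is not None and k>150:
            d=m-CT;L.append((t,np.arctan2(d[1],d[0])-PA))
    with open("trk.txt","a") as f:
        for l in L: f.write("%f %f\n"%l)
    return L
E
python3 - <<'E'
from h import *
M=np.load("marks.npy")
with open("trk.txt","w") as f:
  for t,x,y,k in M: f.write("%f %f\n"%(t,np.arctan2(y-CT[1],x-CT[0])-PA))
for i in range(55):
    L=track(1)
    if L: print(np.round(L,3).tolist(),end=' ')
E
```

```text
[[8.7, -0.637]] [[8.75, -0.747]] [[8.8, -0.856]] [[8.85, -0.965]] [[8.9, -1.075]] [[8.95, -1.182]] [[9.0, -1.291]] [[9.05, -1.398]] [[9.1, -1.509]] [[9.15, -1.611]] [[9.2, -1.722]] [[9.25, -1.828]] [[9.3, -1.935]] [[9.35, -2.038]] [[9.4, -2.147]] [[9.45, -2.244]] [[9.5, -2.334]] [[10.3, 2.279]] [[10.35, 2.208]] [[10.4, 2.11]] [[10.45, 2.012]] [[10.5, 1.92]] [[10.55, 1.822]] [[10.6, 1.73]] [[10.65, 1.631]] [[10.7, 1.534]] [[10.75, 1.445]] [[10.8, 1.352]] [[10.85, 1.258]] [[10.9, 1.165]] [[10.95, 1.075]] [[11.0, 0.983]] [[11.05, 0.89]] [[11.1, 0.799]] [[11.15, 0.711]] [[11.2, 0.622]] [[11.25, 0.531]] [[11.3, 0.444]] [[11.35, 0.355]] [[11.4, 0.269]]
```

```bash
cat > fit.py <<'E'
from h import *
from scipy.optimize import least_squares
from scipy.integrate import solve_ivp
def fit(off=0,tmin=0):
    D=np.loadtxt("trk.txt");D=D[D[:,0]>=tmin];t=D[:,0];a=np.unwrap(D[:,1]);
    # absolute turns: crossing -12.57 at ~11.55
    k=np.argmin(abs(t-11.4)) if tmin<11.4 else 0
    base=-12.297 if tmin<11.4 else None
    if base is not None: a=a+2*np.pi*round((base-a[k])/(2*np.pi))
    def sim(p,T):
        th,w,A,B=p
        s=solve_ivp(lambda _,y:[-y[1],-(A+B*y[1])],[t[0],max(T[-1],t[0]+1e-6)],[th,w],t_eval=T,rtol=1e-8,atol=1e-10);return s.y
    def f(p): return np.r_[sim(p,t)[0]-a,0.02*(p[2]-.05),0.02*(p[3]-.05)]
    w0=2.3 
    r=least_squares(f,[a[0],w0,.05,.05],bounds=([-99,0,0,0],[99,5,1,1]))
    return r.x,t,a,sim,np.std(r.fun)
def predict(target,dt=16):
    p,t,a,sim,sd=fit()
    T=np.arange(t[-1],t[-1]+dt,.01);T=np.r_[t[0],T]
    y=sim(p,T);print("p",np.round(p,4),"sd",round(sd,4),"now",t[-1],a[-1])
    for tg in np.atleast_1d(target):
        k=np.argmax(y[0]<=tg)
        print(tg,"t",T[k] if y[0][k]<=tg else None,"w",y[1][k])
E
python3 - <<'E'
from fit import *
predict([-12.566,-17,-18,-18.85,-25.13])
E
```

```text
p [-6.0165  2.2874  0.167   0.    ] sd 0.0065 now 11.4 -12.297364614359171
-12.566 t 11.549999999999997 w 1.7448121800919523
-17.0 t 14.509999999999934 w 1.250640042340172
-18.0 t 15.359999999999916 w 1.1087325027831363
-18.85 t 16.1799999999999 w 0.9718334646222582
-25.13 t None w 2.2873998313400907
```

Call:
play_rows(
  commands=[
    {"grip": 1, "x": 0.003, "y": 0, "z": 0, "rx": 0, "ry": 0, "rz": 0},
    {"grip": 1, "x": 0.003, "y": 0, "z": 0, "rx": 0, "ry": 0, "rz": 0},
    {"grip": 1, "x": 0, "y": 0, "z": 0, "rx": 0, "ry": 0, "rz": 0},
    {"grip": 1, "x": 0, "y": 0, "z": 0, "rx": 0, "ry": 0, "rz": 0},
  ],
)

```text
time_s: 11.95
position: [0.4328, 0.0489, 0.1043]
tool_rot: [[1.0, -0.0, -0.0], [-0.0, -1.0, 0.0], [-0.0, -0.0, -1.0]]
ft_force: [0.2, -0.6, 0.4]
grip_width: -0.0004
```

```bash
python3 - <<'E'
from fit import *
s=env.observe();print(s["time_s"],s["position"],s["ft_force"])
while env.observe()["time_s"]<15.3: track(1)
predict([-18.3,-18.5,-18.6,-18.7,-18.73,-18.85])
D=np.loadtxt("trk.txt");print(D[-6:])
E
```

```text
11.95 [0.43281968 0.04887401 0.10427962] [ 0.19098991 -0.57470199  0.37892514]
p [-6.0099  2.3106  0.047   0.0639] sd 0.0082 now 15.25 -17.98571292153876
-18.3 t 15.509999999999994 w 1.1856387148867826
-18.5 t 15.67999999999999 w 1.164871713686206
-18.6 t 15.769999999999989 w 1.153968445975632
-18.7 t 15.859999999999987 w 1.1431277288323443
-18.73 t 15.879999999999987 w 1.1407271389777183
-18.85 t 15.989999999999984 w 1.1275786173343805
[[15.        1.168971]
 [15.05      1.109197]
 [15.1       1.04776 ]
 [15.15      0.985698]
 [15.2       0.922682]
 [15.25      0.863843]]
```

```bash
python3 - <<'E'
from fit import *
while env.observe()["time_s"]<15.845: track(1)
print(env.observe()["time_s"]);D=np.loadtxt("trk.txt")[-9:];print(D)
c=np.polyfit(D[:,0],D[:,1],1);print(c,np.polyval(c,env.observe()["time_s"]))
E
```

```text
15.85
[[15.4       0.686901]
 [15.45      0.627276]
 [15.5       0.566909]
 [15.55      0.509579]
 [15.6       0.452931]
 [15.65      0.397322]
 [15.7       0.342635]
 [15.75      0.28419 ]
 [15.8       0.226471]]
[-1.14392767 18.30018427] 0.16893075000000124
```

Call:
play_rows(
  commands=[
    {"grip": 1, "x": 0.007, "y": 0, "z": 0, "rx": 0, "ry": 0, "rz": 0},
    {"grip": 1, "x": 0, "y": 0, "z": 0, "rx": 0, "ry": 0, "rz": 0},
    {"grip": 1, "x": 0, "y": 0, "z": 0, "rx": 0, "ry": 0, "rz": 0},
    {"grip": 1, "x": 0, "y": 0, "z": 0, "rx": 0, "ry": 0, "rz": 0},
  ],
)

```text
time_s: 16.35
position: [0.4362, 0.0494, 0.1037]
tool_rot: [[1.0, 0.001, -0.01], [0.001, -1.0, 0.001], [-0.01, -0.001, -1.0]]
ft_force: [-15.2, 0.8, 10.4]
grip_width: -0.0
```

```bash
python3 - <<'E'
from fit import *
print(track(4),env.observe()["ft_force"])
im=optics.get_image("top");cv2.imwrite("pics/t3.png",cv2.resize(im["color"][90:210,230:350],None,fx=5,fy=5,interpolation=2))
E
```

```text
[(16.35, np.float64(0.08808892459616875)), (16.4, np.float64(0.08808892459616875)), (16.45, np.float64(0.08883260961253871)), (16.5, np.float64(0.08613192557181008))] [-15.36246259   0.03826699   9.3326188 ]
```

View pics/t3.png

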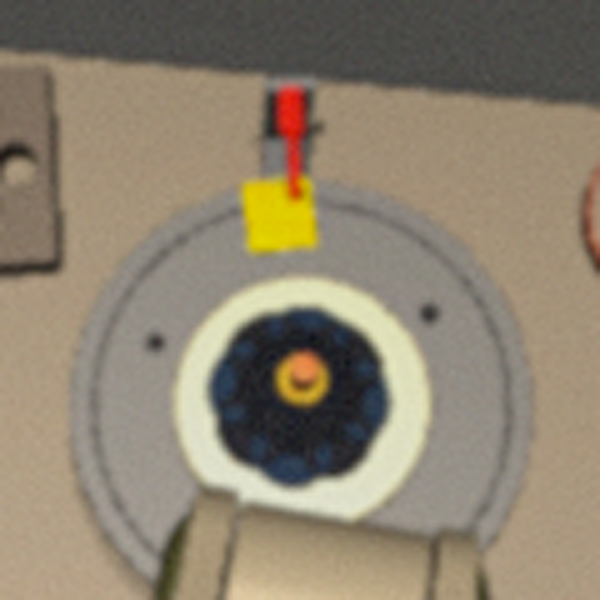

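The plate stopped in one go. The mark is at px (286,133) with the pointer tip over its paint, about 7–9 mm from the middle (limit 18 mm). Now I'll back straight off radially.

Call:
play_rows(
  commands=[
    {"grip": 1, "x": -0.01, "y": 0, "z": 0, "rx": 0, "ry": 0, "rz": 0},
    {"grip": 1, "x": -0.025, "y": 0, "z": 0, "rx": 0, "ry": 0, "rz": 0},
    {"grip": 1, "x": -0.025, "y": 0, "z": 0, "rx": 0, "ry": 0, "rz": 0},
    {"grip": 1, "x": 0, "y": 0, "z": -0.04, "rx": 0, "ry": 0, "rz": 0},
    {"grip": 1, "x": 0, "y": 0, "z": -0.04, "rx": 0, "ry": 0, "rz": 0},
    {"grip": 1, "x": 0, "y": 0, "z": 0, "rx": 0, "ry": 0, "rz": 0},
    {"grip": 1, "x": 0, "y": 0, "z": 0, "rx": 0, "ry": 0, "rz": 0},
    {"grip": 1, "x": 0, "y": 0, "z": 0, "rx": 0, "ry": 0, "rz": 0},
  ],
)

```text
time_s: 17.6
position: [0.3795, 0.0489, 0.1834]
tool_rot: [[1.0, -0.0, -0.002], [-0.0, -1.0, 0.0], [-0.002, -0.0, -1.0]]
ft_force: [-0.3, 0.2, 0.4]
grip_width: -0.0003
```

```bash
python3 - <<'E'
from fit import *
s=env.observe();print(s["time_s"],s["position"],s["ft_force"],np.abs(s["qvel"]).max())
print(track(5))
im=optics.get_image("top");cv2.imwrite("pics/t4.png",im["color"])
E
```

```text
17.6 [0.37946383 0.04893196 0.18339034] [-0.34608812  0.24805787  0.36222107] 0.2592116378856582
[(17.6, np.float64(0.12758040861603376)), (17.65, np.float64(0.12746372385905674)), (17.7, np.float64(0.12746372385905674)), (17.75, np.float64(0.1277257399024493)), (17.8, np.float64(0.12713574001656086))]
```

View pics/t4.png

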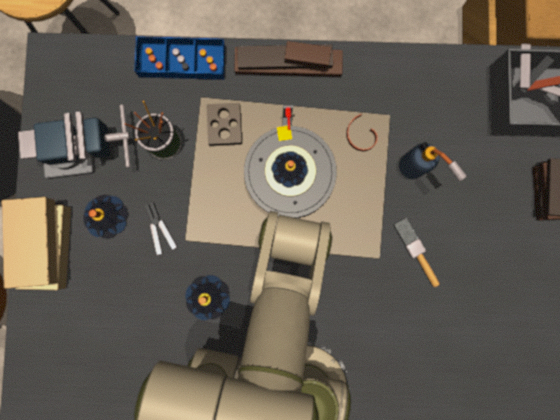

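```bash
python3 - <<'E'
from fit import *
for n in ["top","side"]:
    im=optics.get_image(n);b,g,r=[im["color"][...,i].astype(int) for i in range(3)]
    ym=((r>130)&(g>110)&(b<100)&(r-b>70))
    v,u=np.nonzero(ym);w=onplane(im,u,v,.105);k=(np.hypot(*(w[:,:2]-C).T)<.13)&(np.hypot(*(w[:,:2]-C).T)>.06)
    v,u,w=v[k],u[k],w[k]
    pts=np.stack([u,v],1).astype(np.float32)
    rect=cv2.minAreaRect(pts);ctr=onplane(im,np.array([rect[0][0]]),np.array([rect[0][1]]),.105)[0]
    h=cv2.convexHull(pts)[:,0];
    c0=CT if n=="top" else np.array([.5659,.0525])
    d=w[:,:2]-c0;rad=np.hypot(*d.T);ang=np.arctan2(d[:,1],d[:,0])
    print(n,len(u),"rect",rect,"centre",ctr,"angle",np.arctan2(ctr[1]-c0[1],ctr[0]-c0[0]),"rad",np.hypot(*(ctr[:2]-c0)))
    for lo in (.084,.09,.096,.102,.108,.114):
        s=(rad>lo)&(rad<lo+.006)
        if s.any(): print(lo,s.sum(),np.round([ang[s].min(),ang[s].max(),(ang[s].min()+ang[s].max())/2],3))
    red=(r-np.maximum(g,b)>60)&(b<90)&(r-g>80)
    v,u=np.nonzero(red)
    for zz in (.114,.12):
        w=onplane(im,u,v,zz);d=w[:,:2]-c0;rad=np.hypot(*d.T);k=(rad<.14)&(rad>.09)
        print("ptr",zz,k.sum(),"min r",rad[k].min(),"ang",np.arctan2(d[k,1],d[k,0]).mean(), "tip ang",np.arctan2(d[:,1],d[:,0])[k&(rad<rad[k].min()+.008)].mean())
    x0,y0=(255,95) if n=="top" else (215,140)
    cv2.imwrite(f"pics/c_{n}.png",cv2.resize(im["color"][y0:y0+60,x0:x0+60],None,fx=10,fy=10,interpolation=0))
E
```

```text
top 205 rect ((284.0946044921875, 132.56756591796875), (14.960308074951172, 14.467110633850098), 80.53767395019531) centre [0.66750555 0.06448838 0.105     ] angle 0.16744658453023323 rad 0.10193120367836841
0.084 34 [-0.044  0.382  0.169]
0.09 32 [-0.012  0.362  0.175]
0.096 31 [-0.01   0.344  0.167]
0.102 38 [-0.009  0.352  0.171]
0.108 28 [0.017 0.328 0.173]
0.114 26 [0.083 0.329 0.206]
ptr 0.114 32 min r 0.10817139308866829 ang 0.05610144665543755 tip ang 0.05416379989309657
ptr 0.12 32 min r 0.10671472461603415 ang 0.058051353260887825 tip ang 0.056324353811748294
side 123 rect ((250.4442596435547, 166.41311645507812), (10.972469329833984, 33.24131774902344), 68.62937927246094) centre [0.65323695 0.03613179 0.105     ] angle -0.1852653278734645 rad 0.08885753535676284
0.084 17 [-0.821  0.342 -0.24 ]
0.09 15 [-0.062  0.373  0.155]
0.096 13 [-0.01   0.34   0.165]
0.102 14 [-0.045  0.354  0.155]
0.108 15 [-0.03   0.338  0.154]
0.114 15 [-0.775  0.312 -0.232]
ptr 0.114 19 min r 0.10879267575976581 ang -0.11870203899603768 tip ang -0.38289691056769054
ptr 0.12 25 min r 0.10123018085380675 ang -0.04595326990791462 tip ang -0.43174498107714915
```

View pics/c_top.png

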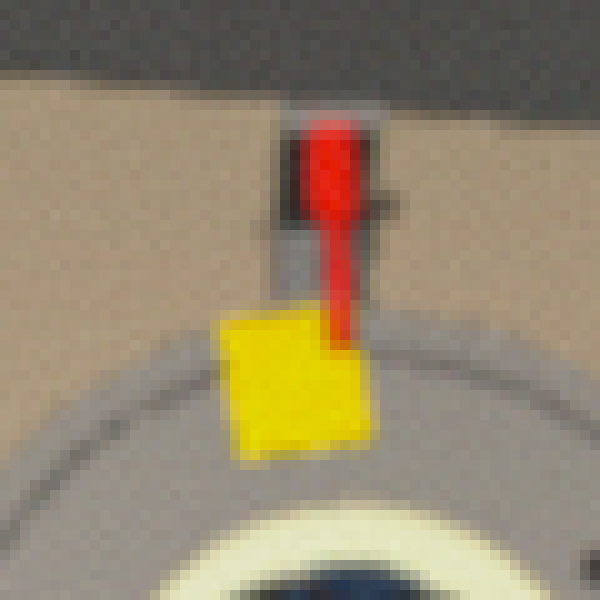

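View pics/c_side.png

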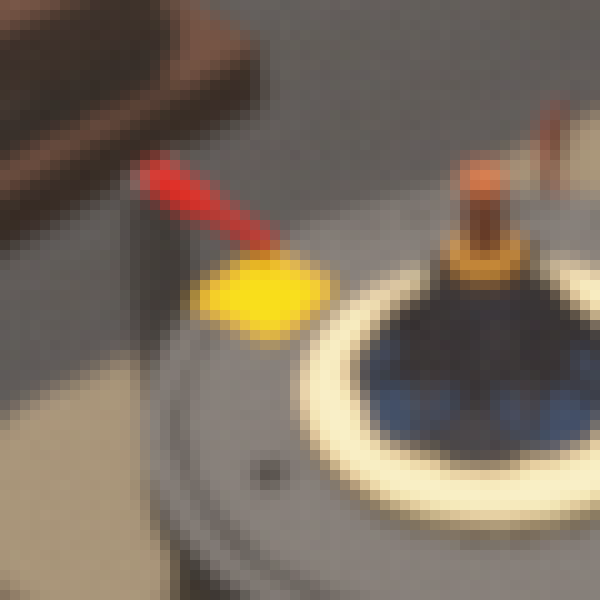

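```bash
python3 - <<'E'
from h import *
print(env.observe()["time_s"],order.close_job())
E
```

```text
the job is handed in; nothing more can be done
18.0 None
```

I flicked the plate's rim, let it spin freely, braked it once with a fingertip, took the hand away and handed the job in at 18 s. The plate stopped with the yellow mark under the pointer, though not centred. No verdict was reported.

- **Spin:** One wipe along the near rim set the plate turning clockwise at about 2.8 rad/s. It ran untouched for about three turns and had slowed to about 1.14 rad/s before braking.
- **Stop:** One radial press on the near rim, about 15 N, stopped it with the mark roughly 7–9 mm from the pointer tip. I did not push it round afterwards.
- **Withdrawal:** As the finger came off, the plate crept about 0.04 rad back, away from the pointer. I left it there.
- **Final position:** The top camera puts the mark's middle about 0.115 rad, or 11–12 mm, from the pointer tip, against a limit of 18 mm. The tip is over the paint. The side view also shows the mark under the tip, but my side-camera measurement of the pointer itself was not usable.
- **Last checks:** Five frames over 0.2 s showed no motion of the plate. The flower was in the middle of the firebrick, and in the picture the bystanders looked where they were at the start. The hand was clear, with no force above noise.

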